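Set the sphere gauge over its master with the screw slack taken up

TASK

Set the sphere gauge for oversize blanks: stand the stone sphere from the pipe ring in the gauge's brass cup, then wind the crank in until you feel the sphere lightly nipped between the two anvils - a light nip only, never forced. Wind back out well past the setting, to at least 9 mm clear of the sphere, then come up to the setting from there by winding in: stop with 5 mm between the moving anvil and the sphere and the slack of the worn nut all taken up towards the sphere, so that a blank pushed into the gauge cannot shove the anvil back. Leave the sphere in its cup, let go of the crank and disturb nothing else on the bench.

Things in the scene. Friction and masses are not known exactly. Their poses are not given: they have to be found in the camera images.
- gauge: the sphere gauge: grey bed 300 x 100 mm bolted to the bench. Origin under its middle; y along the bed, x across it away from the robot, z up (all gauge entries share these axes). From the right (-y): crank, headstock (84 mm high, end face at y -135 mm), leadscrew, carriage (99 mm high), brass cup, tail post (y 109 to 139 mm, 110 mm high).
- master: the master: a polished dark stone sphere, 66 mm across, about 0.42 kg; the origin is its centre. It starts on a grey pipe ring (48 mm across, 23 mm high, it stays put) on the bench left of the gauge, its centre about 49 mm above the bench.
- rest_cup (a point): middle of the rim of the brass ring cup (46 mm outside, 38 mm inside, rim 57 mm above the bench) between the anvils. A sphere seated in it has its centre about 27 mm above this point, about level with the anvils. The cup's plate floats: a push of about 1 N slides it along the bed, 10 mm either way, and it stays where it is left.
- anvil: the moving anvil, a steel spindle on the carriage; origin at the middle of its flat face (24 mm across, 80 mm above the bench), facing +y. The tail anvil faces it at y 98 mm of the gauge, give or take 3 mm: it holds still, but where it was set is not measured. 10 N on the sphere is a sure nip; more than 45 N would mar it. Anvil and sphere together give about 1 mm under 40 N.
- carriage (a joint): travel of the carriage in m, growing as the moving anvil goes towards the sphere. Within 6 mm of 0 at the start; the master is nipped between 0.017 and 0.024; end stops at -0.010 and 0.032. While it is being driven towards the sphere it stands at (20 mm x crank angle / 2 pi) - 1.5 mm, while driven back at + 1.5 mm. It slides stiffly (about 4 N) and stays where it is left.
- crank (a joint): crank angle in rad: 0 with the handle straight up, growing clockwise seen from the crank end (from the top over +x, away from the robot, then down), which drives the carriage to the sphere. 20 mm a turn, and 3 mm of play (54 degrees) at each reversal. Range -5 to 12, starts within 1.2 of 0. Turning takes about 1.2 N at the handle; 10 N on the sphere adds 1.3 N.
- crank_axis (a point): point on the crank's axis of turning (which runs along y), 66 mm above the bench, level with the middle of the handle. It does not turn with the crank.
- handle_mid (a point): middle of the crank's wooden handle, a freely turning sleeve 14 mm thick and 51 mm long, parallel to y, that circles 24 mm from the crank's axis, 42 to 90 mm above the bench. Pinched from above it can be led round the whole circle with the gripper pointing down; the crank's arm is 29 mm from this point, the headstock 48 mm.
- nut_seat (a point): middle of the back face of the carriage's front block, against which the leadscrew's brass nut pushes when the carriage is driven towards the sphere; 66 mm above the bench.
- nut_front (a point): middle of the front face of the brass nut (25 mm cube), seen from above between the carriage's front block and rear lug. At nut_seat: the slack is taken up towards the sphere. 3 mm behind it: the nut pulls on the rear lug.
- rough_stone: bystander: the rough stone, to be left where it lies
- compound_bar: bystander: the bar of polishing compound, to be left where it lies
- loose_nut: bystander: the loose nut, to be left where it lies
Mind the look-alikes: they are no part of the job. Leave any red look-alike of the master alone.

How it is judged:
By the outcome, as a careful person would: the job done as asked, in the order asked, and still so for the second after the job is handed in, with the robot touching nothing.
It also fails if it takes over 67 s, if anything falls off the work surface, if the arm or the gripper's body presses on something with over 40 N, if the wrist force passes 120 N, or if a joint passes its speed limit or range.

ROBOT

A 6-joint arm with a two-finger parallel gripper is mounted at the origin on a cart in front of the work surface, level with it; the furniture and walls round the work are solid. World frame = base frame: x ahead of the robot, y to its left, z up, the work surface at z = 0. Lengths are in m, angles in rad, forces in N, time in s.
With the tool pointing down it reaches from about 0.35 to 0.775 m from the base axis. Payload 7.3 kg.
Tool frame: the origin (TCP) lies at the centre of the arm's flange, where the gripper is bolted on; the fingertips stand 178 mm ahead of it and the grasp point (between the pads) lies 159 mm ahead of it (tip_extent is the distance from the TCP to the fingertips, in m); z points along the fingers, y is the line along which they close (so a half turn about z gives the same grasp; the last joint's range is limited). The gripper opens to 92 mm and grips with 3 to 60 N. Pads are 19 mm wide; open, the fingers measure 130 mm over their backs; the gripper's body (75 mm by 190 mm) begins 47 mm behind the grasp point.
Start: joints at [-1.315, 0.342, 1.524, -0, 1.275, -0.146], TCP at [0.205, -0.483, 0.405] pointing down, gripper open.
Joint ranges: [-2.53, 2.53], [-0.77, 2.02], [0.04, 2.7], [-1, 4.14], [0.28, 2.66], [-3.11, 3.11]. Speed limits (rad/s): [2.57, 2.57, 3.14, 3.14, 3.14, 3.14].

INTERFACE

Orientations are given as [roll, pitch, yaw] about the fixed x, y, z axes, in that order (R = Rz(yaw) Ry(pitch) Rx(roll)).
In Python, from cell import * gives the robot as it stands.
- The arm moves only by the tool arm_command, never from a script. Its arguments are lists of equal length, an entry for each row: "xyz": the shift along the world's x, y, z in mm, a list of three; "spin": the turn about the world's z in degrees. In form: {"xyz": [[tx, ty, tz], ...], "spin": [spin, ...]}. A call has 1 to 20 rows; each row shifts and turns the commanded pose from where the row before left it; what a row does not reach is not made up. A row lasts 1/10 s, in which the tool goes at most 50 mm and 8.59 degrees, less where a joint would pass 70% of its speed; a pose out of reach is approached as far as the arm can. A call with a gripper value outside its range is refused whole. "jaw" is the opening, from -1 (shut) to 1 (fully open), set as the call begins (left out, the last holds). The fingers move at their own pace and stop on an object; "squeeze" is the grip in N (left out, the last holds). Time passes only in rows, so rows that do not move let the fingers close. It gives the time, the measured TCP pose, the force, the opening and the grip force at its end, in the units of the state.
- observe(): the state, without advancing time (a new reading comes with each control period).
- read_camera(name): name is "scene" or "top" or "wrist"; returns a dict with "img" (420x560x3 uint8, red, green, blue), "depth" (420x560 float32, m along the optical axis (not along the pixel's ray), 0 where there is no reading), "fx", "fy", "cx", "cy" (pixels), "world_from_camera" (4x4, takes a point from camera to world coordinates). Camera axes: x right, y up, looking along -z (the intrinsics and any distortion apply to the point x, -y, -z); pixel columns grow to the right and rows downward; lengths in m; the calibration is good to about 2 mm. A picture is of the moment at which its call begins.
- hand_in(): hands the job in; it is judged then, once.
The state is a dict: "time": time; "qpos": joint angles; "qvel": joint speeds; "joint_efforts": joint torques, N m; "tool_pos": TCP position; "tool_rot": TCP orientation; "contact_force": force on the tool from outside, world axes, zero at the start; "torque": the same for the moment, N m; "opening": finger opening in m; "grip_force": force on a finger pad.
Only numpy, scipy, OpenCV 4.12 (cv2) and the standard library are available. Lean on these libraries where they do the work, as an engineer would, in place of code of your own. Each camera call takes 0.05 s, during which the arm holds its last target. There are 200 camera calls.

## Working session

There is one attempt and no reset: what is moved stays moved. The work goes in short steps, Python scripts to look and compute and a tool call to move; the robot and the scene stay as the last step left them, time stands still between calls to the robot, and variables do not carry over. Pictures are saved under pics/ and viewed, at most 10 in all, crops included, and the job is handed in when it is done.

Besides the shell and the picture viewer there is one more tool, called by a JSON object that holds its "api" and its "payload", one argument or row to a line. arm_command: Moves the arm, as the interface text tells. Its arguments: {"type":"object","properties":{"xyz":{"type":"array","items":{"type":"array","items":{"type":"number"}}},"spin":{"type":"array","items":{"type":"number"}},"jaw":{"type":"number"},"squeeze":{"type":"number"}},"required":["xyz","spin"]}

```bash
mkdir -p pics; ls; cat > h.py <<'E'
from cell import *
import numpy as np, cv2
def save(n,c,crop=None,s=1):
    im=c["img"][:,:,::-1]
    if crop: a,b,d,e=crop; im=im[a:b,d:e]
    if s!=1: im=cv2.resize(im,None,fx=s,fy=s,interpolation=cv2.INTER_CUBIC)
    cv2.imwrite("pics/"+n,im)
def pt(c,u,v,z=None):
    "pixel -> world: by plane z, or by depth"
    T=np.array(c["world_from_camera"]); d=np.array([(u-c["cx"])/c["fx"],-(v-c["cy"])/c["fy"],-1.])
    if z is None: return T[:3,:3]@(d*c["depth"][int(round(v)),int(round(u))])+T[:3,3]
    w=T[:3,:3]@d; return T[:3,3]+w*(z-T[2,3])/w[2]
def cloud(c):
    v,u=np.mgrid[:420,:560]; D=c["depth"]; T=np.array(c["world_from_camera"])
    P=np.stack([(u-c["cx"])/c["fx"]*D,-(v-c["cy"])/c["fy"]*D,-D],-1)
    return P@T[:3,:3].T+T[:3,3]
E
python3 - <<'E'
from h import *
import pickle
t=read_camera("top"); s=read_camera("scene")
pickle.dump((t,s),open("a.pkl","wb"))
save("top.png",t); save("scene.png",s)
for c in(t,s): print({k:v for k,v in c.items() if k not in("img","depth")}, (c["depth"]>0).mean())
print(observe())
E
```

```text
pics
{'fx': 426.73861875068565, 'fy': 426.73861875068565, 'cx': 277.92538057213034, 'cy': 215.400851537212, 'world_from_camera': array([[ 2.69925155e-02,  9.90265204e-01, -1.36551197e-01,
         4.10671049e-01],
       [-9.99630580e-01,  2.71737961e-02, -5.36642230e-04,
         5.18502681e-02],
       [ 3.17919626e-03,  1.36515238e-01,  9.90632870e-01,
         9.23080192e-01],
       [ 0.00000000e+00,  0.00000000e+00,  0.00000000e+00,
         1.00000000e+00]])} 0.995969387755102
{'fx': 466.8629985358917, 'fy': 466.8629985358917, 'cx': 277.27779852777064, 'cy': 221.61860861950254, 'world_from_camera': array([[-0.62735358,  0.51279973, -0.58605795, -0.14201787],
       [-0.77857969, -0.42804016,  0.45890662,  0.55849444],
       [-0.01552915,  0.74418953,  0.66778799,  0.83679401],
       [ 0.        ,  0.        ,  0.        ,  1.        ]])} 0.9962159863945578
{'time': 0.1, 'qpos': array([-1.31499421e+00,  3.42637012e-01,  1.52490084e+00, -2.82886051e-06,
        1.27536530e+00, -1.45983662e-01]), 'qvel': array([ 0.0007092 , -0.00226024, -0.00340574,  0.0013688 , -0.00054172,
       -0.00037166]), 'joint_efforts': array([ 1.34532656e-03, -4.32002413e+01, -2.44695532e+01,  7.18681561e-02,
        5.26840962e-02, -4.20580682e-05]), 'tool_pos': array([ 0.20530717, -0.48306956,  0.40412982]), 'tool_rot': array([-3.14029570e+00, -1.87955708e-04,  4.01786482e-01]), 'contact_force': array([-0.63558249, -0.85381837,  0.24122476]), 'torque': array([ 0.03030012, -0.04118368, -0.00590036]), 'grip_force': 0.0, 'opening': 0.09177888397144719}
```

View pics/top.png

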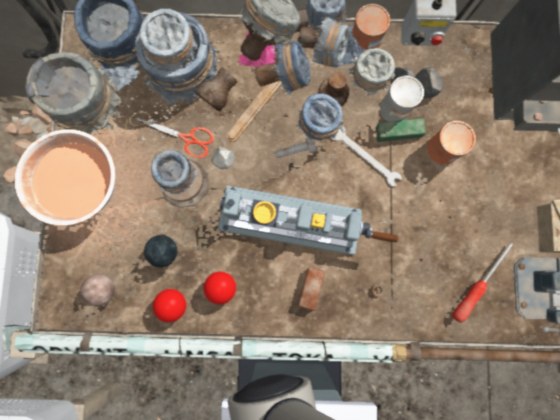

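View pics/scene.png

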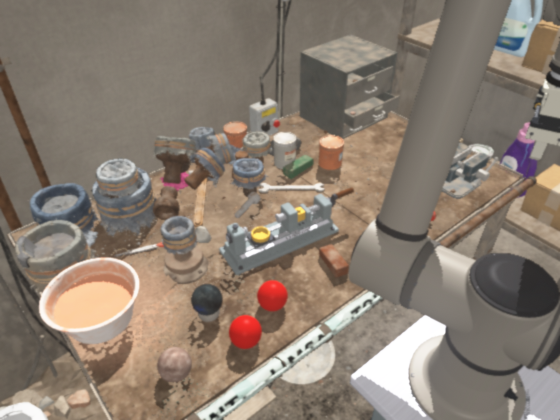

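The top view shows the dark master at (160,250), gauge around (290,220), cup at (264,213), yellow nut at (318,220) and crank handle at (382,236). The red look-alikes are at (170,305) and (220,288).

```bash
python3 - <<'E'
from h import *
import pickle
from scipy.optimize import least_squares
t,s=pickle.load(open("a.pkl","rb"))
save("topz.png",t,(170,270,140,410),2.9)
for n,c,(u,v) in(("top",t,(160,250)),("sc",s,(207,299))):
    P=cloud(c); m=np.zeros((420,560),np.uint8); cv2.circle(m,(u,v),12,1,-1)
    Q=P[m>0]; r=least_squares(lambda p:np.linalg.norm(Q-p,axis=1)-.033,[*Q.mean(0)[:2],.049],loss='soft_l1',f_scale=.002)
    print(n,"master",r.x.round(4))
P=cloud(t)
hsv=cv2.cvtColor(t["img"],cv2.COLOR_RGB2HSV)
y=((abs(hsv[...,0].astype(int)-24)<7)&(hsv[...,1]>180)&(hsv[...,2]>120)).astype(np.uint8)
y[:195]=0;y[235:]=0
n,l,st,ce=cv2.connectedComponentsWithStats(y)
for i in range(1,n):
    if st[i,4]>15: print(st[i],ce[i],np.median(P[l==i],0).round(4),np.percentile(P[l==i][:,2],90).round(4))
# gauge points: z>0.015 region near
R=np.zeros((420,560),bool);R[180:260,212:404]=1
for z0,z1 in((.012,.05),(.06,.12)):
    Q=P[R&(P[...,2]>z0)&(P[...,2]<z1)]
    rect=cv2.minAreaRect((Q[:,:2]*1000).astype(np.float32)); print(z0,len(Q),rect)
Zs=P[...,2]
for v in range(184,262,6): print(v,(Zs[v,212:404:8]*1000).round().astype(int))
E
```

```text
top master [0.4516 0.2911 0.0494]
sc master [0.453  0.2885 0.0497]
0.012 3877 ((528.28125, 28.32000732421875), (297.5112609863281, 98.76447296142578), 81.39586639404297)
0.06 2108 ((521.9764404296875, -6.3314208984375), (356.2790222167969, 51.808494567871094), 81.8869400024414)
184 [ 3  2  2  5  3  2 -1  1 -1 -1  2  2  0  1  1  1  1  0  2  3  1 -1  3 -2]
190 [  0   0  12  12  12  12  -1   1   1   1   0  -1   0  -3  -1   2  -2 923
   1   1  -2   1   2   0]
196 [  0   1  99 102  38  38  38  13  13  13   0   1   4   1   3  -2  -1   0
   4  -1   1   0   2  -1]
202 [  0  93 110  99  89  37  57  55  37  38  34  35  10  11   3   5   2   0
   2   0  -1  -1   2   2]
208 [  1  86 101 100  91  45  50  46  47  40  39 102  99  35  35  35  13  11
   1   2   3  -2   6   2]
214 [  3  13  99  94  35  45  45  49  45  38  90 101  99  78  48  34  37  36
  82   0   2   1   0  -1]
220 [  0   9  37  39  37  46  49  60  44  38  36 100  99  85  78  38  41  82
  85   0   2   4   2   1]
226 [  1  13  15  39  38  38  38  35  35  38  39 100 923  77  78  72  73  83
  83  76   1   3   5   0]
232 [ 4 -3  5 11 13 14 12 36 40 35 42 44 48 48 68 42 39 83 80 77 95 -1  3  0]
238 [ 2  0  0  1  0  3  1 11  9 16 13 35 41 35 42 36 39 85 83 -1 -1 98 93 95]
244 [ 0  0 -1  3  1 -1  0  2 -1  1  3 12 13 12 12 33 37 36  4  0 -1 -2 -1  2]
250 [  2   1   0   0   0  -2   0   0   2   2   0   8   4   2   2  12  14  19
   0   1  -2 923  -1   3]
256 [ 2  0  1 -1  0  3  2  3  2  2  2  1 -2  0  1  0  0 -1  4  0  1  5  1  0]
```

View pics/topz.png

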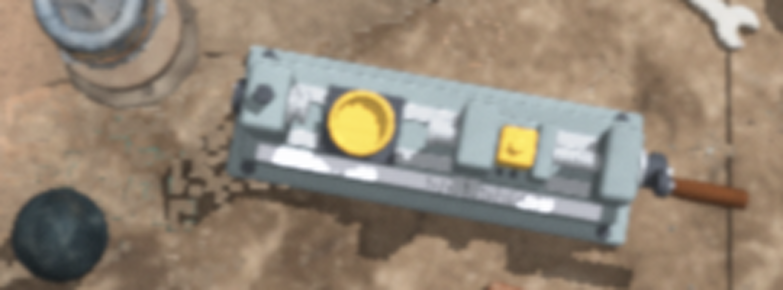

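```bash
python3 - <<'E'
from h import *
import pickle
t,s=pickle.load(open("a.pkl","rb"))
P=cloud(t); hsv=cv2.cvtColor(t["img"],cv2.COLOR_RGB2HSV).astype(int)
print(hsv[213,258],hsv[218,318],hsv[238,390])
def comp(m,box,name):
    k=np.zeros((420,560),np.uint8);a,b,c,d=box;k[a:b,c:d]=m[a:b,c:d]
    n,l,st,ce=cv2.connectedComponentsWithStats(k);i=1+st[1:,4].argmax()
    cn,_=cv2.findContours((l==i).astype(np.uint8),cv2.RETR_EXTERNAL,cv2.CHAIN_APPROX_NONE)
    c=max(cn,key=len);print(name,st[i],ce[i].round(1));return l==i,c
yl=(hsv[...,0]>15)&(hsv[...,0]<35)&(hsv[...,1]>150)&(hsv[...,2]>110)
m,c=comp(yl,(190,240,240,290),"cup"); e=cv2.fitEllipse(c); print(e,pt(t,*e[0],.057))
m,c=comp(yl,(205,235,300,335),"nut"); r=cv2.minAreaRect(c); print(r,pt(t,*r[0],.0785), np.median(P[m],0))
br=(hsv[...,0]<15)&(hsv[...,1]>130)
m,c=comp(br,(225,250,370,405),"handle"); r=cv2.minAreaRect(c); print(r); Q=P[m];Q=Q[Q[:,2]>.06];z=np.percentile(Q[:,2],[20,50,90]);print(z,np.median(Q,0),pt(t,*r[0],z[1]))
for q in cv2.boxPoints(r): print(pt(t,*q,z[1]-.003).round(4))
# gauge frame
a=np.radians(81.6);Y=np.array([np.cos(a),np.sin(a)]);X=np.array([Y[1],-Y[0]])
for o in (np.array([.528,.0283]),):
    G=P[...,:2]-o; gx=G@X; gy=G@Y; Z=P[...,2]
    b=(abs(gx)<.045)
    for lo,hi,n in((.094,.13,'high'),(.07,.094,'mid')):
        for y0 in np.arange(-.21,.16,.005):
            k=b&(gy>y0)&(gy<=y0+.005)&(Z>lo)&(Z<hi)
            if k.sum()>3: print(n,round(y0*1000),k.sum(),(gx[k].min()*1e3).round(),(gx[k].max()*1e3).round(),np.median(Z[k]).round(3),end=' | ')
        print()
M=np.array([.452,.290]);G=P[...,:2]-M;gx=G@X;gy=G@Y
for h in(.03,.06,.09,.12):
  k=(abs(gx)<.105)&(abs(gy)<.05)&(P[...,2]>h)&(P[...,2]<.4)&(np.hypot(gx,gy)>.037)
  print(h,k.sum(),gx[k][:400:20].round(3),gy[k][:400:20].round(3))
E
```

```text
[ 26 145 249] [ 26 142 251] [ 11 158 113]
cup [254 203  21  20 160] [265.7 210.8]
((263.39190673828125, 212.9072723388672), (18.438817977905273, 19.60693359375), 53.21778869628906) [0.53439493 0.08224349 0.057     ]
nut [312 215  11  13  57] [315.8 222.6]
((315.4000244140625, 222.80003356933594), (13.666619300842285, 8.026427268981934), 49.398704528808594) [ 0.51425393 -0.02277826  0.0785    ] [ 0.51392892 -0.0233258   0.0795741 ]
handle [373 232  25   9 144] [384.9 236.3]
((385.0270080566406, 236.33782958984375), (24.166650772094727, 6.247161388397217), 9.462322235107422)
[0.09301518 0.09482968 0.09688999] [ 0.48953444 -0.15697465  0.09482968] [ 0.48941297 -0.15732991  0.09482968]
[ 0.4869 -0.1338  0.0918]
[ 0.499  -0.1358  0.0918]
[ 0.4925 -0.1824  0.0918]
[ 0.4804 -0.1803  0.0918]
high -210 8 -17.0 -9.0 0.095 | high -205 10 -16.0 -6.0 0.095 | high -200 13 -17.0 -5.0 0.096 | high -195 9 -16.0 -8.0 0.095 | high -190 10 -15.0 -9.0 0.096 | high -185 8 -15.0 -6.0 0.095 | high -180 13 -16.0 -6.0 0.096 | high -175 10 -15.0 -5.0 0.097 | high -170 9 -15.0 -7.0 0.097 | high -165 5 -13.0 -7.
[... 1683 characters left out ...]
| mid 90 33 -11.0 13.0 0.089 | mid 95 30 -11.0 13.0 0.088 | mid 100 35 -19.0 21.0 0.091 | mid 105 4 -22.0 -20.0 0.083 | mid 115 4 -22.0 -22.0 0.086 | mid 120 4 -22.0 -22.0 0.078 | mid 125 4 -22.0 -21.0 0.086 | mid 130 4 -19.0 10.0 0.092 | mid 135 28 -11.0 12.0 0.091 | mid 140 9 -7.0 8.0 0.088 | 
0.03 321 [-0.075 -0.074 -0.082 -0.084 -0.085 -0.087 -0.089 -0.091 -0.094 -0.096
 -0.1   -0.092 -0.094 -0.096 -0.098 -0.099 -0.105] [-0.024 -0.042 -0.016 -0.017 -0.018 -0.017 -0.018 -0.016 -0.012 -0.011
 -0.005 -0.047 -0.045 -0.046 -0.044 -0.049 -0.049]
0.06 141 [-0.085 -0.09  -0.096 -0.096 -0.098 -0.098 -0.099 -0.105] [-0.03  -0.034 -0.021 -0.03  -0.034 -0.044 -0.049 -0.049]
0.09 0 [] []
0.12 0 [] []
```

{"api": "arm_command", "payload": {
  "xyz": [
    [27, 37, 0],
    [27, 37, 0],
    [27, 37, 0],
    [27, 37, 0],
    [27, 37, 0],
    [27, 37, 0],
    [27, 37, 0],
    [27, 37, 0],
    [27, 37, 0],
    [0.5, 48.9, 0],
    [0.5, 48.9, 0],
    [0.5, 48.9, 0],
    [0.5, 48.9, 0],
    [0.5, 48.9, 0],
    [0.5, 48.9, 0],
    [0.5, 48.9, 0],
    [0.5, 48.9, 0],
    [0.5, 48.9, 0],
    [0, 0, -40],
    [0, 0, -40]
  ],
  "spin": [3.24, 3.24, 3.24, 3.24, 3.24, 3.24, 3.24, 3.24, 3.24, 3.24, 3.24, 3.24, 3.24, 3.24, 3.24, 3.24, 3.24, 3.24, 0, 0],
  "jaw": 1,
  "squeeze": 20
}}

```text
time: 2.1
tool_pos: [0.4524, 0.2917, 0.3241]
tool_rot: [3.139, -0.001, 1.423]
contact_force: [-0.3, 0.1, -0.1]
opening: 0.0918
grip_force: 0.0
```

```bash
python3 - <<'E'
from h import *
import pickle
from scipy.optimize import least_squares
t,s=pickle.load(open("a.pkl","rb"))
for c,box,n in((t,(190,240,245,285),"top"),(s,(222,248,245,275),"scene")):
    h=cv2.cvtColor(c["img"],cv2.COLOR_RGB2HSV).astype(int);a,b,p,q=box
    k=np.zeros((420,560),np.uint8);k[a:b,p:q]=((h[...,0]>17)&(h[...,0]<35)&(h[...,1]>90)&(h[...,2]>90))[a:b,p:q]
    cn,_=cv2.findContours(k,cv2.RETR_EXTERNAL,cv2.CHAIN_APPROX_NONE);e=cv2.minAreaRect(max(cn,key=len))
    x,y,w,hh=cv2.boundingRect(max(cn,key=len));H=cv2.convexHull(max(cn,key=len))[:,0]
    R=np.array([pt(c,u,v,.057) for u,v in H]);cc,r=cv2.minEnclosingCircle((R[:,:2]*1000).astype(np.float32));print(n,x,y,w,hh,cc,r)
w=read_camera("wrist");save("w1.png",w)
o=observe();print(o["time"],o["tool_pos"],o["tool_rot"])
P=cloud(w);h=cv2.cvtColor(w["img"],cv2.COLOR_RGB2HSV).astype(int)
d=np.linalg.norm(P-[.452,.29,.049],axis=-1);Q=P[(abs(d-.033)<.012)&(P[...,2]>.045)]
r=least_squares(lambda p:np.linalg.norm(Q-p,axis=1)-.033,[.452,.29,.049],loss='soft_l1',f_scale=.002);print(len(Q),r.x)
E
```

```text
top 253 201 23 23 (536.3090209960938, 81.02137756347656) 24.000282287597656
scene 251 226 19 17 (535.4698486328125, 83.89530944824219) 29.94152069091797
2.15 [0.45067042 0.29002652 0.31684935] [-3.13255839  0.00610778  1.42167342]
5221 [0.45317724 0.29101181 0.0491863 ]
```

{"api": "arm_command", "payload": {
  "xyz": [
    [0, 0.5, -30],
    [0, 0, -30],
    [0, 0, -30],
    [0, 0, -20],
    [0, 0, -6],
    [0, 0, 0],
    [0, 0, 0]
  ],
  "spin": [0, 0, 0, 0, 0, 0, 0]
}}

```text
time: 2.85
tool_pos: [0.4534, 0.2906, 0.21]
tool_rot: [3.14, -0.001, 1.419]
contact_force: [-0.7, 0.0, 0.3]
opening: 0.0917
grip_force: 0.0
```

{"api": "arm_command", "payload": {
  "xyz": [
    [0, 0, 0],
    [0, 0, 0],
    [0, 0, 0],
    [0, 0, 0],
    [0, 0, 0],
    [0, 0, 0],
    [0, 0, 0],
    [0, 0, 0]
  ],
  "spin": [0, 0, 0, 0, 0, 0, 0, 0],
  "jaw": -1,
  "squeeze": 20
}}

```text
time: 3.65
tool_pos: [0.4529, 0.2905, 0.209]
tool_rot: [3.141, -0.0, 1.42]
contact_force: [-1.2, -0.6, 6.6]
opening: 0.0653
grip_force: 20.0
```

{"api": "arm_command", "payload": {
  "xyz": [
    [0, 0, 10],
    [0, 0, 20],
    [0, 0, 32],
    [0, 0, 35],
    [0, 0, 25],
    [8, -20, 0],
    [13, -33, 0],
    [14, -36, 0],
    [14, -36, 0],
    [14, -36, 0],
    [12, -30, 0],
    [8, -18, 0],
    [0, 0, -15],
    [0, 0, -20],
    [0, 0, -10],
    [0, 0, 0],
    [0, 0, 0],
    [0, 0, 0]
  ],
  "spin": [0, 0, 0, 0, 0, 0, 0, 0, 0, 0, 0, 0, 0, 0, 0, 0, 0, 0],
  "squeeze": 30
}}

```text
time: 5.45
tool_pos: [0.5361, 0.0816, 0.2866]
tool_rot: [3.14, -0.0, 1.42]
contact_force: [0.0, 0.4, -5.4]
opening: 0.065
grip_force: 30.0
```

```bash
python3 - <<'E'
from h import *
t=read_camera("top");s=read_camera("scene");w=read_camera("wrist")
a=t["img"][160:280,190:400,::-1];b=s["img"][180:300,190:400,::-1]
save("c.png",dict(img=np.vstack([a,b])[:,:,::-1]),None,2.4)
o=observe();print(o["time"],o["tool_pos"],o["contact_force"],o["opening"])
E
```

```text
5.6 [0.53595725 0.08155937 0.28648002] [-0.38854621  0.23599545 -3.90203161] 0.06505714423452919
```

View pics/c.png

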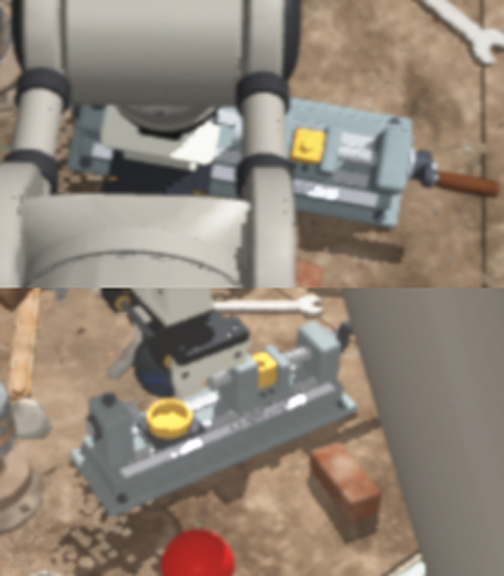

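The sphere is held above the gauge, with the cup still clear below it. I'll lower it gently.

{"api": "arm_command", "payload": {
  "xyz": [
    [0, 0, -10],
    [0, 0, -12],
    [0, 0, -10],
    [0, 0, -5],
    [0, 0, -3],
    [0, 0, 0],
    [0, 0, 0]
  ],
  "spin": [0, 0, 0, 0, 0, 0, 0]
}}

```text
time: 6.3
tool_pos: [0.536, 0.0814, 0.2458]
tool_rot: [3.141, -0.0, 1.42]
contact_force: [-0.1, -0.1, -4.7]
opening: 0.0648
grip_force: 30.0
```

{"api": "arm_command", "payload": {
  "xyz": [
    [0, 0, -1],
    [0, 0, -1],
    [0, 0, 0],
    [0, 0, 0]
  ],
  "spin": [0, 0, 0, 0]
}}

```text
time: 6.7
tool_pos: [0.5362, 0.0814, 0.2448]
tool_rot: [3.139, -0.0, 1.42]
contact_force: [-0.6, -0.3, 5.5]
opening: 0.0651
grip_force: 30.0
```

{"api": "arm_command", "payload": {
  "xyz": [
    [0, 0, 0],
    [0, 0, 0],
    [0, 0, 0],
    [0, 0, 0],
    [0, 0, 10],
    [0, 0, 30],
    [0, 0, 40],
    [0, 0, 40],
    [-6, -30, 0],
    [-9, -48, 0],
    [-9, -48, 0],
    [-9, -48, 0],
    [-8, -42, 0],
    [-5, -20, 0],
    [0, 0, 0],
    [0, 0, 0]
  ],
  "spin": [0, 0, 0, 0, 0, 0, 0, 0, 0, 0, 0, 0, 0, 0, 0, 0],
  "jaw": 1
}}

```text
time: 8.3
tool_pos: [0.4897, -0.1546, 0.3642]
tool_rot: [3.141, -0.0, 1.418]
contact_force: [-0.1, 1.1, 0.2]
opening: 0.092
grip_force: 0.0
```

```bash
python3 - <<'E'
from h import *
import pickle
from scipy.optimize import least_squares
t=read_camera("top");s=read_camera("scene");w=read_camera("wrist");pickle.dump((t,s,w),open("b.pkl","wb"))
a=cv2.resize(s["img"][180:300,190:400],(560,320));save("d.png",dict(img=np.vstack([a,cv2.resize(w["img"],(560,280),interpolation=3)])))
print(observe()["tool_pos"])
for c in(t,s):
    P=cloud(c);d=np.linalg.norm(P-[.536,.081,.084],axis=-1);h=cv2.cvtColor(c["img"],cv2.COLOR_RGB2HSV).astype(int)
    Q=P[(abs(d-.033)<.012)&(P[...,2]>.07)&(h[...,2]<110)]
    r=least_squares(lambda p:np.linalg.norm(Q-p,axis=1)-.033,[.536,.081,.084],loss='soft_l1',f_scale=.002);print(len(Q),r.x)
P=cloud(w);h=cv2.cvtColor(w["img"],cv2.COLOR_RGB2HSV).astype(int)
m=(h[...,0]<16)&(h[...,1]>110)&(P[...,2]>.07)&(P[...,2]<.11)&(np.hypot(P[...,0]-.49,P[...,1]+.157)<.05)
Q=P[m];print(len(Q));T=Q[Q[:,2]>np.percentile(Q[:,2],50)];print(Q.mean(0),T.mean(0),np.percentile(Q[:,2],[50,90,98]))
r=cv2.minAreaRect((Q[:,:2]*1000).astype(np.float32));print(r)
E
```

```text
[ 0.49006254 -0.15344946  0.36395555]
841 [0.53656727 0.08167113 0.08487274]
563 [0.53774812 0.07955607 0.08525511]
1030
[ 0.49154992 -0.1549023   0.09376151] [ 0.49142909 -0.15573713  0.09506725] [0.09415748 0.09556464 0.09627905]
((491.74505615234375, -155.79232788085938), (50.71475601196289, 14.095157623291016), 81.09855651855469)
```

View pics/d.png

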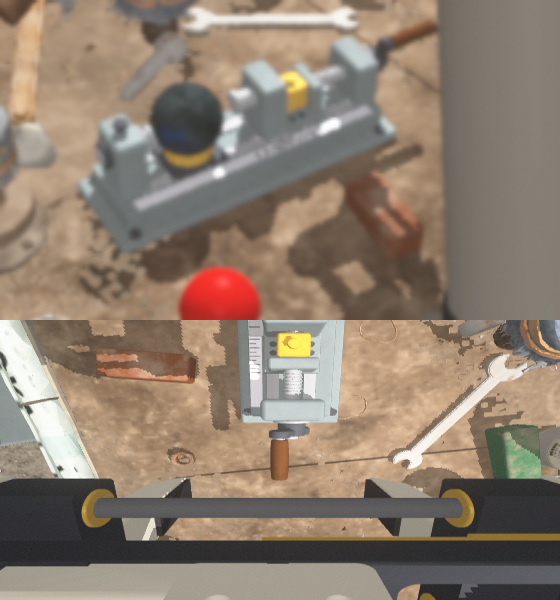

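The sphere sits in the cup with the anvils clear. The wrist view shows the handle at about (280,455) in the mosaic and the headstock just above it.

```bash
python3 - <<'E'
from h import *
import pickle
t,s,w=pickle.load(open("b.pkl","rb"))
a=np.radians(81.4);Y=np.array([np.cos(a),np.sin(a)]);X=np.array([Y[1],-Y[0]]);o=np.array([.528,.0283])
for n,c in(("w",w),("t",t)):
    P=cloud(c);G=P[...,:2]-o;gx=G@X;gy=G@Y;Z=P[...,2]
    for nm,y0,y1,z0,z1 in(("head",-.137,-.117,.079,.089),("screw",-.11,-.09,.06,.08),("nut",-.07,-.045,.074,.085),("carr",-.035,-.022,.094,.105),("post",.11,.13,.094,.105)):
        k=(abs(gx)<.04)&(gy>y0)&(gy<y1)&(Z>z0)&(Z<z1)
        if k.sum()>5:
            q=np.percentile(gx[k],[2,98])*1000;print(n,nm,k.sum(),q.round(1),q.mean().round(2),np.median(Z[k]).round(4))
    k=(abs(gx)<.02)&(gy>-.16)&(gy<-.11)&(Z>.079)&(Z<.089);print("headstock y",np.percentile(gy[k],[1,5,95,99]))
    k=(abs(gx)<.02)&(gy>-.06)&(gy<0)&(Z>.095)&(Z<.105)
    if k.sum():print("carr y",np.percentile(gy[k],[1,5,95,99]))
E
```

```text
w head 1663 [-23.1  26.2] 1.55 0.0842
w screw 454 [-5.5  8.9] 1.74 0.0722
w nut 1232 [-10.4  14.5] 2.08 0.0792
headstock y [-0.1562125  -0.14367388 -0.11630097 -0.11552814]
carr y [-0.04075479 -0.04047549 -0.03777999 -0.03759412]
t head 261 [-24.8  24.4] -0.2 0.0843
t screw 68 [-6.4  6.4] 0.03 0.0724
t nut 159 [-12.6  12.9] 0.11 0.0795
t carr 155 [-21.9  21.5] -0.21 0.0996
t post 195 [-21.6  22.2] 0.29 0.1004
headstock y [-0.15434603 -0.14915124 -0.11568842 -0.11474186]
carr y [-0.03979248 -0.03851804 -0.01580769 -0.01478235]
```

{"api": "arm_command", "payload": {
  "xyz": [
    [1.7, -1.3, -30],
    [0, 0, -40],
    [0, 0, -30],
    [0, 0, -15],
    [0, 0, -2],
    [0, 0, 0]
  ],
  "spin": [0, 0, 0, 0, 0, 0]
}}

```text
time: 9.05
tool_pos: [0.4919, -0.1552, 0.2469]
tool_rot: [-3.141, -0.0, 1.421]
contact_force: [-0.1, -0.2, -0.1]
opening: 0.0917
grip_force: 0.0
```

{"api": "arm_command", "payload": {
  "xyz": [
    [0, 0, 0],
    [0, 0, 0],
    [0, 0, 0],
    [0, 0, 0],
    [0, 0, 0],
    [0, 0, 0],
    [0, 0, 0],
    [0, 0, 0],
    [0, 0, 0],
    [0, 0, 0]
  ],
  "spin": [0, 0, 0, 0, 0, 0, 0, 0, 0, 0],
  "jaw": -1,
  "squeeze": 25
}}

```text
time: 10.05
tool_pos: [0.4915, -0.1559, 0.2467]
tool_rot: [3.142, 0.0, 1.42]
contact_force: [0.5, -0.0, 0.7]
opening: 0.0166
grip_force: 0.0
```

```bash
cat > circ.py <<'E'
from h import *
import sys
th0,step,n=map(float,sys.argv[1:4])  # deg
X=np.array([.988,-.152,0]);Zv=np.array([0,0,1.])
p=lambda d:24*(np.sin(np.radians(d))*X+np.cos(np.radians(d))*Zv)
pts=np.array([p(th0+step*i) for i in range(int(n)+1)]).round(1)
print(np.diff(pts,axis=0).round(1).tolist(),"end",th0+step*n)
E
python3 circ.py -24 18 16
python3 - <<'E'
from h import *
o=observe();print(o["tool_pos"],o["contact_force"])
E
```

```text
[[7.1, -1.1, 2.0], [7.4, -1.2, -0.4], [7.0, -1.0, -2.7], [5.7, -0.9, -4.7], [4.1, -0.6, -6.3], [1.9, -0.3, -7.3], [-0.4, 0.0, -7.5], [-2.7, 0.4, -7.0], [-4.6, 0.8, -5.8], [-6.3, 0.9, -4.1], [-7.1, 1.1, -2.0], [-7.4, 1.2, 0.4], [-7.0, 1.0, 2.7], [-5.7, 0.9, 4.7], [-4.1, 0.6, 6.3], [-1.9, 0.3, 7.3]] end 264.0
[ 0.49153312 -0.1558988   0.24671023] [ 0.51256683 -0.00243283  0.66439175]
```

{"api": "arm_command", "payload": {
  "xyz": [
    [0, 0, 0],
    [0, 0, 0],
    [0, 0, 0]
  ],
  "spin": [0, 0, 0]
}}

```text
time: 10.35
tool_pos: [0.4915, -0.1559, 0.2467]
tool_rot: [-3.141, 0.0, 1.42]
contact_force: [-1.5, -0.1, 1.7]
opening: 0.0129
grip_force: 25.0
```

{"api": "arm_command", "payload": {
  "xyz": [
    [7.1, -1.1, 2.0],
    [7.4, -1.2, -0.4],
    [7.0, -1.0, -2.7],
    [0, 0, 0],
    [0, 0, 0]
  ],
  "spin": [0, 0, 0, 0, 0]
}}

```text
time: 10.85
tool_pos: [0.5136, -0.1592, 0.2455]
tool_rot: [3.14, 0.0, 1.42]
contact_force: [1.1, 0.5, 0.5]
opening: 0.0138
grip_force: 25.0
```

{"api": "arm_command", "payload": {
  "xyz": [
    [5.7, -0.9, -4.7],
    [4.1, -0.6, -6.3],
    [1.9, -0.3, -7.3],
    [0, 0, 0]
  ],
  "spin": [0, 0, 0, 0]
}}

```text
time: 11.25
tool_pos: [0.5251, -0.161, 0.2261]
tool_rot: [-3.142, -0.0, 1.42]
contact_force: [2.6, 0.6, 0.1]
opening: 0.0133
grip_force: 25.0
```

{"api": "arm_command", "payload": {
  "xyz": [
    [-0.4, 0.0, -7.5],
    [-2.7, 0.4, -7.0],
    [-4.6, 0.8, -5.8],
    [-6.3, 0.9, -4.1],
    [-7.1, 1.1, -2.0],
    [0, 0, 0]
  ],
  "spin": [0, 0, 0, 0, 0, 0]
}}

```text
time: 11.85
tool_pos: [0.5026, -0.1576, 0.201]
tool_rot: [-3.141, -0.0, 1.419]
contact_force: [-0.5, 0.6, 2.4]
opening: 0.0133
grip_force: 25.0
```

```bash
python3 circ.py -24 18 20;python3 circ.py -24 9 50|head -c 3000
python3 - <<'E'
from h import *
import pickle
t=read_camera("top");s=read_camera("scene");pickle.dump((t,s),open("e.pkl","wb"))
o=observe();print(o["tool_pos"],o["contact_force"],o["torque"])
E
```

```text
[[7.1, -1.1, 2.0], [7.4, -1.2, -0.4], [7.0, -1.0, -2.7], [5.7, -0.9, -4.7], [4.1, -0.6, -6.3], [1.9, -0.3, -7.3], [-0.4, 0.0, -7.5], [-2.7, 0.4, -7.0], [-4.6, 0.8, -5.8], [-6.3, 0.9, -4.1], [-7.1, 1.1, -2.0], [-7.4, 1.2, 0.4], [-7.0, 1.0, 2.7], [-5.7, 0.9, 4.7], [-4.1, 0.6, 6.3], [-1.9, 0.3, 7.3], [0.4, 0.0, 7.5], [2.7, -0.4, 7.0], [4.6, -0.8, 5.8], [6.3, -0.9, 4.1]] end 336.0
[[3.5, -0.6, 1.3], [3.6, -0.5, 0.7], [3.7, -0.6, 0.1], [3.7, -0.6, -0.5], [3.6, -0.5, -1.1], [3.4, -0.5, -1.6], [3.0, -0.5, -2.1], [2.7, -0.4, -2.6], [2.3, -0.4, -3.0], [1.8, -0.2, -3.3], [1.2, -0.2, -3.6], [0.7, -0.1, -3.7], [0.1, 0.0, -3.8], [-0.5, 0.0, -3.7], [-1.1, 0.2, -3.6], [-1.6, 0.2, -3.4], [-2.1, 0.4, -3.1], [-2.5, 0.4, -2.7], [-3.0, 0.4, -2.3], [-3.3, 0.5, -1.8], [-3.5, 0.6, -1.3], [-3.6, 0.5, -0.7], [-3.7, 0.6, -0.1], [-3.7, 0.6, 0.5], [-3.6, 0.5, 1.1], [-3.4, 0.5, 1.6], [-3.0, 0.5, 2.1], [-2.7, 0.4, 2.6], [-2.3, 0.4, 3.0], [-1.8, 0.2, 3.3], [-1.2, 0.2, 3.6], [-0.7, 0.1, 3.7], [-0.1, 0.0, 3.8], [0.5, 0.0, 3.7], [1.1, -0.2, 3.6], [1.6, -0.2, 3.4], [2.1, -0.4, 3.1], [2.5, -0.4, 2.7], [3.0, -0.4, 2.3], [3.3, -0.5, 1.8], [3.5, -0.6, 1.3], [3.6, -0.5, 0.7], [3.7, -0.6, 0.1], [3.7, -0.6, -0.5], [3.6, -0.5, -1.1], [3.4, -0.5, -1.6], [3.0, -0.5, -2.1], [2.7, -0.4, -2.6], [2.3, -0.4, -3.0], [1.8, -0.2, -3.3]] end 426.0
[ 0.50299491 -0.15768863  0.20098074] [-0.50236162  1.86085931  4.41359815] [ 0.14675028  0.05812326 -0.05676337]
```

{"api": "arm_command", "payload": {
  "xyz": [
    [-7.4, 1.2, 0.4],
    [-7.0, 1.0, 2.7],
    [-5.7, 0.9, 4.7],
    [-4.1, 0.6, 6.3],
    [0, 0, 0]
  ],
  "spin": [0, 0, 0, 0, 0]
}}

```text
time: 12.45
tool_pos: [0.4791, -0.154, 0.2161]
tool_rot: [3.14, 0.0, 1.42]
contact_force: [2.6, 2.3, 1.1]
opening: 0.0135
grip_force: 25.0
```

{"api": "arm_command", "payload": {
  "xyz": [
    [-1.9, 0.3, 7.3],
    [0.4, 0.0, 7.5],
    [2.7, -0.4, 7.0],
    [0, 0, 0]
  ],
  "spin": [0, 0, 0, 0]
}}

```text
time: 12.85
tool_pos: [0.4809, -0.1543, 0.2375]
tool_rot: [3.141, 0.0, 1.42]
contact_force: [2.2, -0.0, -1.0]
opening: 0.0135
grip_force: 25.0
```

```bash
cat > meas.py <<'E'
from h import *
import pickle,sys
th=np.radians(float(sys.argv[1]))
F=[]
for i in range(int(sys.argv[2])):
    t=read_camera("top");o=observe();F.append(o["contact_force"])
F=np.array(F);f=F.mean(0);X=np.array([.988,-.152,0])
print(o["time"],"F",f.round(2),"sd",F.std(0).round(2),"tangential(resisting)",-(f@X*np.cos(th)-f[2]*np.sin(th)).round(2),"radial",(f@X*np.sin(th)+f[2]*np.cos(th)).round(2))
p=o["tool_pos"]-[.5013,-.1573,.225];print("angle meas",np.degrees(np.arctan2(p@X,p[2])).round(1),"r",np.hypot(p@X,p[2]).round(4))
P=cloud(t);h=cv2.cvtColor(t["img"],cv2.COLOR_RGB2HSV).astype(int)
from scipy.optimize import least_squares
d=np.linalg.norm(P-[.536,.081,.084],axis=-1);Q=P[(abs(d-.033)<.015)&(P[...,2]>.07)&(h[...,2]<110)]
if len(Q)>50:
    r=least_squares(lambda p:np.linalg.norm(Q-p,axis=1)-.033,[.536,.081,.084],loss='soft_l1',f_scale=.002);print(len(Q),"sphere",r.x.round(4))
pickle.dump(t,open("t.pkl","wb"))
E
python3 meas.py 318 3
```

```text
13.0 F [ 3.73  0.58 -1.39] sd [0.18 0.16 0.47] tangential(resisting) -1.74 radial -3.44
angle meas -60.9 r 0.024
841 sphere [0.5367 0.0825 0.0849]
```

{"api": "arm_command", "payload": {
  "xyz": [
    [0.6, -0.1, 0],
    [0, 0, 0],
    [0, 0, 0]
  ],
  "spin": [0, 0, 0]
}}

```text
time: 13.3
tool_pos: [0.4808, -0.1543, 0.2365]
tool_rot: [-3.14, -0.0, 1.42]
contact_force: [-0.1, -0.6, -1.3]
opening: 0.0136
grip_force: 25.0
```

```bash
python3 meas.py 300 4; python3 circ.py 300 9 16
```

```text
13.5 F [-0.93 -0.66 -0.66] sd [0.63 0.71 0.73] tangential(resisting) 0.98 radial 0.38
angle meas -60.6 r 0.0237
842 sphere [0.5366 0.0825 0.085 ]
[[2.1, -0.4, 3.1], [2.5, -0.4, 2.7], [3.0, -0.4, 2.3], [3.3, -0.5, 1.8], [3.5, -0.6, 1.3], [3.6, -0.5, 0.7], [3.7, -0.6, 0.1], [3.7, -0.6, -0.5], [3.6, -0.5, -1.1], [3.4, -0.5, -1.6], [3.0, -0.5, -2.1], [2.7, -0.4, -2.6], [2.3, -0.4, -3.0], [1.8, -0.2, -3.3], [1.2, -0.2, -3.6], [0.7, -0.1, -3.7]] end 444.0
```

{"api": "arm_command", "payload": {
  "xyz": [
    [2.1, -0.4, 3.1],
    [2.5, -0.4, 2.7],
    [3.0, -0.4, 2.3],
    [0, 0, 0]
  ],
  "spin": [0, 0, 0, 0]
}}

```text
time: 13.9
tool_pos: [0.4894, -0.1555, 0.2456]
tool_rot: [3.14, 0.0, 1.42]
contact_force: [-2.5, 0.0, 3.6]
opening: 0.0136
grip_force: 25.0
```

```bash
python3 meas.py 327 4; python3 - <<'E'
from h import *
import pickle
t=pickle.load(open("t.pkl","rb"));save("g.png",t,(180,260,210,350),5)
E
```

```text
14.1 F [-2.22  0.11  4.55] sd [0.11 0.38 0.58] tangential(resisting) -0.63 radial 5.02
angle meas -31.6 r 0.0238
840 sphere [0.5369 0.0839 0.0849]
```

View pics/g.png

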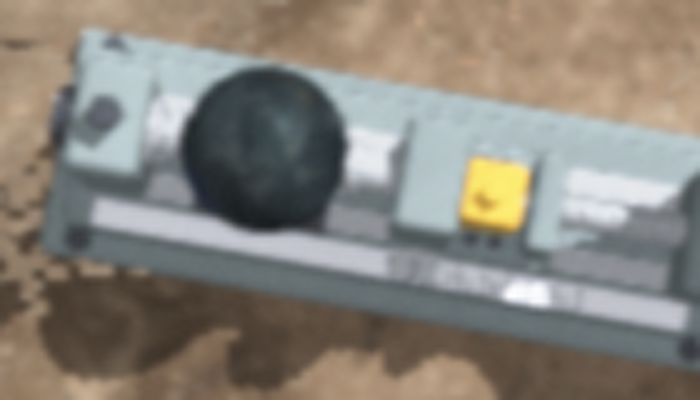

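The sphere is now against the moving anvil: its right edge at (345,150) touches the spindle, and it moved 1.4 mm. A small gap to the tail anvil may remain on the left.

{"api": "arm_command", "payload": {
  "xyz": [
    [3.3, -0.5, 2.3],
    [3.5, -0.6, 1.3],
    [0, 0, 0],
    [0, 0, 0]
  ],
  "spin": [0, 0, 0, 0]
}}

```text
time: 14.5
tool_pos: [0.4961, -0.1566, 0.2485]
tool_rot: [3.14, -0.0, 1.42]
contact_force: [1.4, 0.5, -0.4]
opening: 0.0139
grip_force: 25.0
```

```bash
python3 meas.py 345 5
```

```text
14.75 F [ 1.1   0.31 -2.42] sd [0.4  0.41 0.74] tangential(resisting) -0.38 radial -2.61
angle meas -13.6 r 0.0241
843 sphere [0.5371 0.085  0.085 ]
```

{"api": "arm_command", "payload": {
  "xyz": [
    [3.6, -0.5, 0.4],
    [3.7, -0.6, 0.1],
    [0, 0, 0],
    [0, 0, 0]
  ],
  "spin": [0, 0, 0, 0]
}}

```text
time: 15.15
tool_pos: [0.503, -0.1577, 0.249]
tool_rot: [3.141, -0.0, 1.42]
contact_force: [-0.5, 0.8, 0.0]
opening: 0.0133
grip_force: 25.0
```

```bash
python3 meas.py 363 4
```

```text
15.35 F [-0.55  0.33 -1.53] sd [0.44 0.77 0.46] tangential(resisting) 0.51 radial -1.56
angle meas 4.0 r 0.0241
844 sphere [0.5371 0.0856 0.0848]
```

{"api": "arm_command", "payload": {
  "xyz": [
    [2.5, -0.4, -0.2],
    [0, 0, 0],
    [0, 0, 0]
  ],
  "spin": [0, 0, 0]
}}

```text
time: 15.65
tool_pos: [0.5053, -0.158, 0.2488]
tool_rot: [-3.141, -0.0, 1.42]
contact_force: [-1.8, 1.2, 0.5]
opening: 0.0136
grip_force: 25.0
```

```bash
python3 meas.py 369 5
```

```text
15.9 F [-2.47  0.54 -0.52] sd [0.34 0.71 0.32] tangential(resisting) 2.41 radial -0.91
angle meas 9.7 r 0.0241
843 sphere [0.5372 0.0857 0.0849]
```

{"api": "arm_command", "payload": {
  "xyz": [
    [1.2, -0.2, -0.2],
    [0, 0, 0],
    [0, 0, 0]
  ],
  "spin": [0, 0, 0]
}}

```text
time: 16.2
tool_pos: [0.5065, -0.1582, 0.2485]
tool_rot: [-3.141, -0.0, 1.42]
contact_force: [-3.5, 0.9, -0.3]
opening: 0.0135
grip_force: 25.0
```

```bash
python3 meas.py 372 5; python3 circ.py 372 -12 14;  python3 circ.py 372 -9 10
```

```text
16.45 F [-4.81  1.55  0.08] sd [0.48 0.29 0.39] tangential(resisting) 4.9 radial -0.96
angle meas 12.7 r 0.0241
839 sphere [0.5372 0.0856 0.0849]
[[-4.9, 0.8, 0.5], [-4.9, 0.8, -0.5], [-4.7, 0.7, -1.6], [-4.3, 0.6, -2.5], [-3.7, 0.6, -3.3], [-2.9, 0.5, -4.1], [-2.1, 0.3, -4.6], [-1.0, 0.1, -4.9], [0.0, 0.0, -5.0], [1.0, -0.1, -4.9], [2.1, -0.3, -4.6], [2.9, -0.5, -4.1], [3.7, -0.6, -3.3], [4.3, -0.6, -2.5]] end 204.0
[[-3.7, 0.6, 0.5], [-3.7, 0.6, -0.1], [-3.6, 0.5, -0.7], [-3.5, 0.6, -1.3], [-3.3, 0.5, -1.8], [-3.0, 0.4, -2.3], [-2.5, 0.4, -2.7], [-2.1, 0.4, -3.1], [-1.6, 0.2, -3.4], [-1.1, 0.2, -3.6]] end 282.0
```

{"api": "arm_command", "payload": {
  "xyz": [
    [-4.9, 0.8, 0.5],
    [-4.9, 0.8, -0.5],
    [-4.7, 0.7, -1.6],
    [-4.3, 0.6, -2.5],
    [-3.7, 0.6, -3.3],
    [-2.9, 0.5, -4.1],
    [-2.1, 0.3, -4.6],
    [-1.0, 0.1, -4.9],
    [0.0, 0.0, -5.0],
    [1.0, -0.1, -4.9],
    [0, 0, 0],
    [0, 0, 0]
  ],
  "spin": [0, 0, 0, 0, 0, 0, 0, 0, 0, 0, 0, 0]
}}

```text
time: 17.65
tool_pos: [0.4791, -0.154, 0.2173]
tool_rot: [-3.141, -0.0, 1.42]
contact_force: [-0.7, 1.1, -0.6]
opening: 0.0135
grip_force: 25.0
```

```bash
python3 meas.py 252 4
```

```text
17.85 F [-1.15  0.67 -1.16] sd [0.37 0.39 0.59] tangential(resisting) 0.72 radial 1.53
angle meas -108.0 r 0.0237
840 sphere [0.5372 0.0855 0.0849]
```

Forces are small and the sphere stayed put. Continue out to 120°.

{"api": "arm_command", "payload": {
  "xyz": [
    [2.1, -0.3, -4.6],
    [2.9, -0.5, -4.1],
    [3.7, -0.6, -3.3],
    [4.3, -0.6, -2.5],
    [4.7, -0.7, -1.6],
    [4.9, -0.8, -0.5],
    [4.9, -0.8, 0.5],
    [4.7, -0.7, 1.6],
    [4.3, -0.6, 2.5],
    [3.7, -0.6, 3.4],
    [2.9, -0.5, 4.1],
    [0, 0, 0],
    [0, 0, 0]
  ],
  "spin": [0, 0, 0, 0, 0, 0, 0, 0, 0, 0, 0, 0, 0]
}}

```text
time: 19.15
tool_pos: [0.5223, -0.1606, 0.2136]
tool_rot: [3.141, 0.0, 1.42]
contact_force: [-3.0, 1.2, 1.6]
opening: 0.0136
grip_force: 25.0
```

```bash
python3 meas.py 120 4; python3 - <<'E'
from h import *
import pickle
t=pickle.load(open("t.pkl","rb"));save("g2.png",t,(180,260,210,350),5)
E
python3 circ.py 120 12 13
```

```text
19.35 F [-2.6   1.93  2.1 ] sd [0.34 0.24 0.42] tangential(resisting) 0.38 radial -3.53
angle meas 119.1 r 0.0242
852 sphere [0.5371 0.0854 0.0849]
[[-2.9, 0.5, -4.1], [-3.7, 0.6, -3.3], [-4.3, 0.6, -2.5], [-4.7, 0.7, -1.6], [-4.9, 0.8, -0.5], [-4.9, 0.8, 0.5], [-4.7, 0.7, 1.6], [-4.3, 0.6, 2.5], [-3.7, 0.6, 3.3], [-2.9, 0.5, 4.1], [-2.1, 0.3, 4.6], [-1.0, 0.1, 4.9], [0.0, 0.0, 5.0]] end 276.0
```

View pics/g2.png

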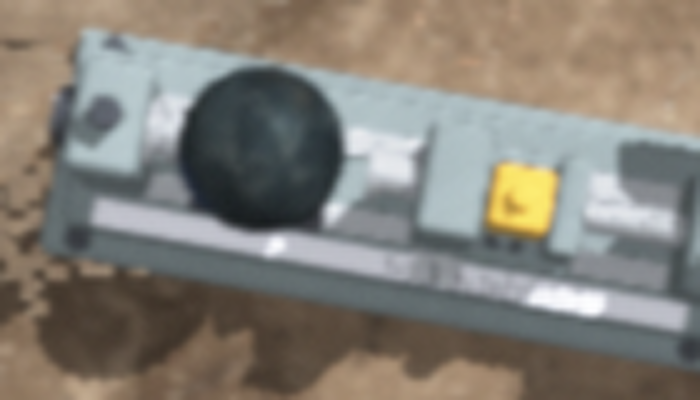

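{"api": "arm_command", "payload": {
  "xyz": [
    [-2.9, 0.5, -4.1],
    [-3.7, 0.6, -3.3],
    [-4.3, 0.6, -2.5],
    [-4.7, 0.7, -1.6],
    [-4.9, 0.8, -0.5],
    [-4.9, 0.8, 0.5],
    [-4.7, 0.7, 1.6],
    [-4.3, 0.6, 2.5],
    [-3.7, 0.6, 3.3],
    [-2.9, 0.5, 4.1],
    [-2.1, 0.3, 4.6],
    [-1.0, 0.1, 4.9],
    [0, 0, 1.2],
    [0, 0, 0],
    [0, 0, 0]
  ],
  "spin": [0, 0, 0, 0, 0, 0, 0, 0, 0, 0, 0, 0, 0, 0, 0]
}}

```text
time: 20.85
tool_pos: [0.4779, -0.1538, 0.2239]
tool_rot: [-3.141, -0.0, 1.42]
contact_force: [-2.7, 1.6, -0.2]
opening: 0.0135
grip_force: 25.0
```

```bash
python3 meas.py 267 5
```

```text
21.1 F [-2.6   1.05  0.35] sd [0.64 0.3  0.41] tangential(resisting) -0.49 radial 2.71
angle meas -93.1 r 0.0236
841 sphere [0.5372 0.0854 0.0849]
```

{"api": "arm_command", "payload": {
  "xyz": [
    [0, 0, 1.0],
    [0, 0, 0],
    [0, 0, 0]
  ],
  "spin": [0, 0, 0]
}}

```text
time: 21.4
tool_pos: [0.4779, -0.1539, 0.2248]
tool_rot: [-3.141, -0.0, 1.42]
contact_force: [-3.9, 1.5, -1.0]
opening: 0.0134
grip_force: 25.0
```

```bash
python3 meas.py 269.5 5
```

```text
21.65 F [-4.41  0.83 -0.88] sd [0.61 0.24 0.47] tangential(resisting) 0.84 radial 4.5
angle meas -90.5 r 0.0236
840 sphere [0.5371 0.0854 0.0849]
```

{"api": "arm_command", "payload": {
  "xyz": [
    [0, 0, 0],
    [0, 0, 0],
    [0, 0, 0],
    [0, 0, 0],
    [0, 0, 0],
    [0, 0, 0]
  ],
  "spin": [0, 0, 0, 0, 0, 0],
  "jaw": 1
}}

```text
time: 22.25
tool_pos: [0.4782, -0.1539, 0.225]
tool_rot: [3.141, 0.0, 1.42]
contact_force: [-0.3, 0.2, -0.3]
opening: 0.057
grip_force: 0.0
```

{"api": "arm_command", "payload": {
  "xyz": [
    [0, 0, 0],
    [0, 0, 10],
    [0, 0, 30],
    [0, 0, 40],
    [0, 0, 40],
    [0, 0, 0],
    [0, 0, 0]
  ],
  "spin": [0, 0, 0, 0, 0, 0, 0]
}}

```text
time: 22.95
tool_pos: [0.478, -0.1538, 0.3462]
tool_rot: [3.139, 0.001, 1.42]
contact_force: [-0.3, 0.4, -0.2]
opening: 0.0919
grip_force: 0.0
```

```bash
python3 - <<'E'
from h import *
import pickle
t=read_camera("top");s=read_camera("scene");w=read_camera("wrist");pickle.dump((t,s,w),open("f.pkl","wb"));print(observe()["time"],observe()["tool_pos"])
a=cv2.resize(t["img"][180:260,210:350],(560,320),interpolation=2);b=cv2.resize(w["img"][0:150,190:400],(400,280),interpolation=2)
b=np.pad(b,((0,0),(0,160),(0,0)));save("k.png",dict(img=np.vstack([a,b])))
P=cloud(w);h=cv2.cvtColor(w["img"],cv2.COLOR_RGB2HSV).astype(int)
m=(h[...,0]<16)&(h[...,1]>110)&(P[...,2]>.05)&(P[...,2]<.11)&(np.hypot(P[...,0]-.478,P[...,1]+.155)<.05)
Q=P[m];print(len(Q),cv2.minAreaRect((Q[:,:2]*1000).astype(np.float32)),np.percentile(Q[:,2],[50,80,90,98]))
# nut and carriage along the bed in the three states
a=np.radians(81.4);Y=np.array([np.cos(a),np.sin(a)]);X=np.array([Y[1],-Y[0]]);o=np.array([.528,.0283])
P=cloud(t);hs=cv2.cvtColor(t["img"],cv2.COLOR_RGB2HSV).astype(int);G=P[...,:2]-o;gx=G@X;gy=G@Y;Z=P[...,2]
for nm,k in(("nut",(hs[...,0]>17)&(hs[...,0]<35)&(hs[...,1]>90)&(abs(gx)<.014)&(abs(Z-.079)<.006)),("carr",(abs(gx)<.02)&(gy<.06)&(Z>.093)&(Z<.105)),("anvil",(abs(gx)<.006)&(gy>-.02)&(gy<.03)&(abs(Z-.09)<.006))):
    if k.sum(): print(nm,k.sum(),(np.percentile(gy[k],[1,5,50,95,99])*1e3).round(1))
E
```

```text
23.1 [ 0.47773905 -0.15370708  0.34382846]
1013 ((478.3782653808594, -153.97671508789062), (50.720916748046875, 14.181912422180176), 81.01725769042969) [0.07234586 0.07331688 0.07373031 0.07437182]
nut 140 [-52.3 -50.8 -40.9 -29.9 -29. ]
carr 369 [-528.4 -525.3  -11.5   33.4   37. ]
anvil 70 [-0.9 -0.1 10.3 25.  25.7]
```

View pics/k.png

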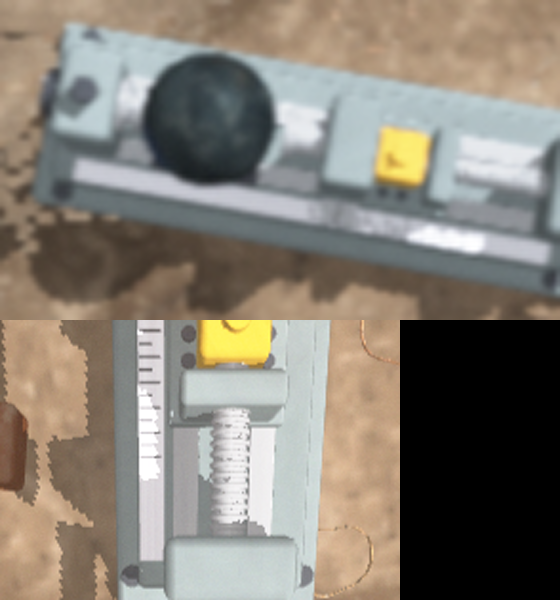

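The nut sits against the carriage's front block and a small gap shows between anvil and sphere. I'll move the wrist camera over it to measure the gap.

{"api": "arm_command", "payload": {
  "xyz": [
    [5, 10, 20],
    [10, 30, 20],
    [10, 35, 0],
    [8, 35, 0],
    [0, 10, 0],
    [0, 0, 0],
    [0, 0, 0],
    [0, 0, 0]
  ],
  "spin": [0, 0, 0, 0, 0, 0, 0, 0]
}}

```text
time: 23.9
tool_pos: [0.511, -0.035, 0.3845]
tool_rot: [-3.141, 0.0, 1.418]
contact_force: [0.9, -0.7, -0.4]
opening: 0.0919
grip_force: 0.0
```

```bash
python3 - <<'E'
from h import *
import pickle
from scipy.optimize import least_squares
w=read_camera("wrist");pickle.dump(w,open("w.pkl","wb"));save("w2.png",w)
P=cloud(w);h=cv2.cvtColor(w["img"],cv2.COLOR_RGB2HSV).astype(int)
d=np.linalg.norm(P-[.538,.0855,.085],axis=-1);Q=P[(abs(d-.033)<.01)&(P[...,2]>.09)]
r=least_squares(lambda p:np.linalg.norm(Q-p,axis=1)-.033,[.538,.0855,.085],loss='soft_l1',f_scale=.001);c=r.x;print(len(Q),c)
a=np.radians(81.1);Y=np.array([np.cos(a),np.sin(a)]);X=np.array([Y[1],-Y[0]])
G=P[...,:2]-c[:2];gx=G@X;gy=G@Y;Z=P[...,2]
for x0 in(-8,-4,0,4,8):
    k=(abs(gx-x0/1e3)<.002)&(gy<-.03)&(gy>-.07)&(abs(Z-.088)<.006);print(x0,k.sum(),(np.percentile(gy[k],[1,50,98,100])*1e3).round(1),np.median(Z[k]))
E
```

```text
6167 [0.53861639 0.08503035 0.08452119]
-8 93 [-58.7 -44.1 -31.3 -30.7] 0.08625796147190923
-4 150 [-58.6 -47.  -32.  -31.4] 0.08846829485560492
0 149 [-58.6 -47.4 -32.1 -31.4] 0.08952825126279201
4 152 [-58.6 -46.6 -32.  -31.3] 0.08875969263881375
8 111 [-58.6 -44.1 -30.8 -30.6] 0.0867592626431743
```

View pics/w2.png

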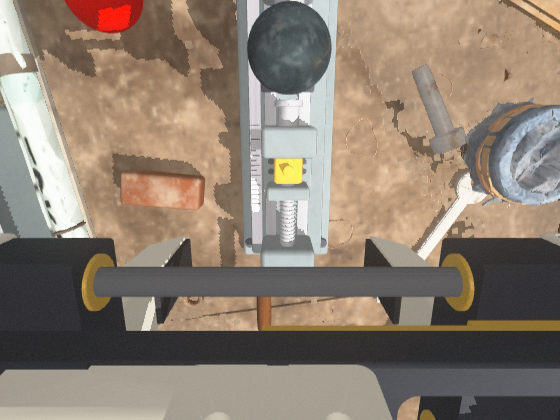

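```bash
python3 - <<'E'
from h import *
import pickle
w=pickle.load(open("w.pkl","rb"));P=cloud(w);c=np.array([.53862,.08503])
a=np.radians(81.1);Y=np.array([np.cos(a),np.sin(a)])
G=(P[...,:2]-c)@Y
for v in range(86,108): print(v,[(round(G[v,u]*1e3,1),round(P[v,u,2]*1e3)) for u in(283,289,295)],w["img"][v,289])
E
```

```text
86 [(np.float64(-28.4), 101), (np.float64(-28.5), 102), (np.float64(-28.3), 101)] [72 80 80]
87 [(np.float64(-28.9), 99), (np.float64(-29.2), 102), (np.float64(-29.0), 100)] [73 80 81]
88 [(np.float64(-29.6), 98), (np.float64(-29.7), 99), (np.float64(-29.6), 98)] [66 72 73]
89 [(np.float64(-30.1), 96), (np.float64(-30.4), 99), (np.float64(-30.2), 97)] [62 67 70]
90 [(np.float64(-30.9), 96), (np.float64(-30.9), 96), (np.float64(-30.9), 96)] [67 70 73]
91 [(np.float64(-31.5), 95), (np.float64(-31.5), 95), (np.float64(-31.4), 94)] [69 72 73]
92 [(np.float64(-32.1), 93), (np.float64(-32.1), 93), (np.float64(-32.0), 92)] [68 74 76]
93 [(np.float64(-32.6), 89), (np.float64(-32.7), 91), (np.float64(-32.5), 89)] [73 82 81]
94 [(np.float64(-33.0), 85), (np.float64(-33.2), 87), (np.float64(-32.8), 82)] [130 138 137]
95 [(np.float64(-30.3), 37), (np.float64(-30.3), 38), (np.float64(-30.2), 37)] [203 215 213]
96 [(np.float64(-31.1), 36), (np.float64(-31.2), 37), (np.float64(-31.1), 36)] [205 214 213]
97 [(np.float64(-32.2), 38), (np.float64(-32.1), 37), (np.float64(-32.0), 36)] [205 218 216]
98 
[... 235 characters left out ...]
), (np.float64(-38.1), 91)] [242 241 242]
101 [(np.float64(-38.9), 91), (np.float64(-38.9), 93), (np.float64(-38.9), 92)] [246 244 245]
102 [(np.float64(-39.6), 90), (np.float64(-39.7), 92), (np.float64(-39.7), 92)] [245 243 244]
103 [(np.float64(-40.4), 90), (np.float64(-40.4), 92), (np.float64(-40.4), 91)] [245 244 245]
104 [(np.float64(-41.2), 92), (np.float64(-41.2), 92), (np.float64(-41.1), 90)] [244 242 243]
105 [(np.float64(-42.0), 91), (np.float64(-42.0), 91), (np.float64(-41.9), 90)] [240 237 238]
106 [(np.float64(-42.6), 89), (np.float64(-42.6), 88), (np.float64(-42.6), 88)] [226 225 226]
107 [(np.float64(-43.4), 88), (np.float64(-54.4), 365), (np.float64(-43.3), 87)] [243 241 242]
```

The wrist view shows the anvil face about 4.7 mm from the sphere, good to about 0.4 mm. That agrees with 5.0 mm from the crank angle, and the nut is on its seat. Handing in.

```bash
python3 -c "
from cell import *
print(hand_in())"
```

```text
the job is handed in; nothing more can be done
None
```

I handed in the gauge with the master in its cup and about 5 mm between anvil and sphere: 5.0 mm by crank angle, about 4.7 ± 0.4 mm by wrist camera. I nipped it at an estimated 28–34 N, against the 45 N marring limit. I then wound out to about 10 mm clear and came up to the setting winding in, with the nut against its seat. The crank is released, nothing else was knowingly disturbed, and it took about 24 s; no verdict came back.

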